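# Start the stirring plate: move the beaker over, refit the knob and hold it pressed

## Robot

A 6-joint arm with a two-finger parallel gripper is mounted at the origin on the work surface. World frame = base frame: x ahead of the robot, y to its left, z up, the work surface at z = 0. Lengths are in m, angles in rad, forces in N, time in s.
With the tool pointing down it reaches from about 0.35 to 0.85 m from the base axis. Payload 8.1 kg.
Tool frame: the origin (TCP) lies between the finger pads; the fingertips stand 25 mm ahead of it and the grasp point (between the pads) lies 6 mm ahead of it; z points along the fingers, x is the direction in which the jaws open and shut, and the axes are right-handed (so a half turn about z gives the same grasp; the last joint's range is limited). The gripper opens to 85 mm and grips with 20 to 120 N. Pads are 22 mm wide; open, the fingers measure 114 mm over their backs; the gripper's body (76 mm by 85 mm) begins 54 mm behind the grasp point. The pads swing forward as they close: fully open they stand 13 mm farther back than shut.
Start: joints at [-1.369, 0.13, 1.488, -0, 1.523, -0.085], TCP at [0.17, -0.575, 0.256] pointing down, gripper open.
Joint ranges: [-2.96, 2.96], [-0.89, 2.26], [0.02, 2.5], [-1.34, 4.48], [0, 2.73], [-2.66, 2.66]. Speed limits (rad/s): [2.39, 2.39, 2.79, 3.14, 3.14, 3.14].

## Interface

Orientations are given as a unit quaternion [w, x, y, z].
In Python, from bench import get_state, capture, close_job gives the robot as it stands. The module is installed in compiled form; this text tells all that it offers.
- The arm moves only by the shell command python3 -m creep 'ROWS'. ROWS is JSON, a list of rows, each an object of numbers: "dx", "dy", "dz": the shift along the world's x, y, z in mm; "twist": the turn about the world's z in rad; "fingers": the finger opening in mm, from 0 to 85.4. In form: [{"dx": .., "dy": .., "dz": .., "twist": .., "fingers": ..}, ...]. A call has 1 to 5 rows; each row is the pose to reach, as a shift and turn from the pose commanded when the call began; what a row does not reach only later rows make up. A row lasts 1/8 s, in which the tool goes at most 62.5 mm and 10.7 degrees, less where a joint would pass 70% of its speed; a pose out of reach is approached as far as the arm can. A call with a gripper value outside its range is refused whole. The fingers move at their own pace and stop on an object; the grip force is fixed at half the most. Time passes only in rows, so rows that repeat a pose let the fingers close. It gives the time, the measured TCP pose, the force and the opening at its end, in the units of the state.
- get_state(): the state, without advancing time (a new reading comes with each control period).
- capture(name): name is "scene" or "side" or "wrist"; returns a dict with "color" (480x640x3 uint8, blue, green, red), "fx", "fy", "cx", "cy" (pixels), "camera_from_world" (4x4, takes a point from world to camera coordinates); the wrist camera has in their place "tool_from_camera" (4x4, takes a point from camera to tool coordinates, whose origin is the TCP and whose axes are the tool frame's). Camera axes: x right, y up, looking along -z (the intrinsics and any distortion apply to the point x, -y, -z); pixel columns grow to the right and rows downward; lengths in m; the calibration is good to about 2 mm. A picture is of the moment at which its call begins: read the wrist's pose just before it. There is no depth.
- close_job(): hands the job in, once; it reports no verdict.
The state is a dict: "clock": time; "qpos": joint angles; "joint_velocities": joint speeds; "effort": joint torques, N m; "ee_pos": TCP position; "eef_rot": TCP orientation; "wrist_force": force on the tool from outside, world axes, zero at the start; "torque": the same for the moment, N m; "finger_gap": opening from 0.0 (shut) to 1.0 (fully open).
Only numpy, scipy, OpenCV 4.12 (cv2) and the standard library are available. Lean on these libraries where they do the work, as an engineer would, in place of code of your own. Each camera call takes 0.05 s, during which the arm holds its last target. There are 200 camera calls.

## Task

Get the stirring plate running: first slide the steel beaker along the plate, never lifting it off, from the plain ring where it stands to inside the ring with a cross, and let go of it standing there. Then take the loose control knob from the bench, turn it so that its keyed hole matches the D-shaped shaft on the control deck, push it fully home onto the shaft and keep pressing it down against the shaft's spring. Finish while still gripping the knob and holding it pressed down to the stop; leave the other things on the bench alone.

Things in the scene. Friction and masses are not known exactly. Their poses are not given: they have to be found in the camera images.
- beaker_mid (a point): Open round stainless beaker, 54 mm outer diameter, 62 mm tall, 2.5 mm wall, 0.16 kg. This point is on its axis half-way up (31 mm above its underside); z is up.
- plate_top (a point): Centre of the stirrer's flat white plate, at its surface (64 mm above the bench); z up. The plate is 165 (x) by 255 mm (y). The fixed white housing below, 180 by 380 mm, 60 mm high, reaches 135 mm from this point to -y and 246 mm to +y, where its top is the control deck, 60 mm above the bench, with the shaft 186 mm from this point along +y.
- mark_plain: Plain printed ring on the plate (flat, 72 mm inner diameter), where the beaker stands at the start; origin at its centre.
- mark_cross: Printed ring of the same size (flat, 72 mm inner diameter) with a cross through it whose four arms stick out beyond the ring: the place for the beaker. Origin at its centre. The centres of the two rings are about 115 mm apart; which ring lies nearer to the control deck varies.
- knob_grip (a point): Loose black knob, 42 mm tall, 0.05 kg, hole downwards on the bench. Skirt 46 mm across, 5 mm high, with a pointed nib at +x (tip 30 mm from the axis); above it a block 38 (x) by 26 mm (y), to be gripped across the 26 mm. This point: on the axis, 27 mm above the underside; z up. The hole is a D, 15.8 mm diameter, 24 mm deep, its flat at +x (nib side) 3.9 mm off the axis.
- knob_foot (a point): The same knob: centre of its underside (axes as for the knob's grip point).
- knob_nib (a point): The same knob: point at the root of its nib, on the underside, 26 mm from the axis along +x.
- seat (a point): Bare upright D-shaft, 14 mm diameter, 20 mm tall, flat at +x 3 mm off the axis, top 6 mm tapered. It rises from a metal collar, 50 mm across, 4 mm thick, with a pointed nib at +x (flat's side; tip 33 mm from the axis). This point: on the axis at the collar's upper face, where the knob's underside seats; 13 mm above the deck when up. z up. Its turn varies; too stiff to be turned.
- seat_nib (a point): The same shaft: point at the root of the collar's nib, on its upper face, 26 mm from the axis along +x. The knob's nib must lie over it.
- plunger (a joint): How far the shaft with its collar is pressed down, in m: 0 up, 0.008 down at its stop. A spring pushes it up with 2 N at the top and 8 N at the stop; it rises again when let go.
- bottle: Amber bottle, 60 mm diameter, 140 mm tall; origin at the centre of its underside. Leave alone.
- slide_box: Flat slide box, 87 by 172 mm, 32 mm high; origin at the centre of its underside. Leave alone.
- dish: Closed round culture dish, 92 mm diameter, 18 mm high; origin at the centre of its underside. Leave alone.

How it is judged:
By the outcome, as a careful person would: the job done as asked, in the order asked, and still so for the second after the job is handed in, while the arm keeps its last pose, push and grip.
It also fails if it takes over 58 s, if anything falls off the work surface, if the arm or the gripper's body presses on something with over 40 N, if the wrist force passes 120 N, or if a joint passes its speed limit or range.

## Working session

There is one attempt and no reset: what is moved stays moved. The work goes in short steps, Python scripts to look and compute and a shell command to move; the robot and the scene stay as the last step left them, time stands still between calls to the robot, and variables do not carry over. Pictures are saved under pics/ and viewed, on a budget of 10 in all, crops included, one or two more only if the job needs it, and the job is handed in when it is done.

```bash
mkdir -p pics
cat > h.py <<'E'
import numpy as np, cv2
from bench import get_state, capture
from scipy.spatial.transform import Rotation as R
def snap(name, fn):
    s=get_state(); c=capture(name); cv2.imwrite('pics/'+fn,c['color'])
    if name=='wrist':
        T=np.eye(4); q=s['eef_rot']; T[:3,:3]=R.from_quat([q[1],q[2],q[3],q[0]]).as_matrix(); T[:3,3]=s['ee_pos']
        W=T@np.array(c['tool_from_camera'])
    else: W=np.linalg.inv(np.array(c['camera_from_world']))
    np.savez('pics/'+fn+'.npz',W=W,k=[c['fx'],c['fy'],c['cx'],c['cy']])
    return {k:v for k,v in c.items() if k!='color'}
def ray(fn,u,v,z):
    d=np.load('pics/'+fn+'.npz'); fx,fy,cx,cy=d['k']; W=d['W']
    r=W[:3,:3]@np.array([(u-cx)/fx,-(v-cy)/fy,-1]); o=W[:3,3]
    return (o+r*(z-o[2])/r[2])
def proj(fn,p):
    d=np.load('pics/'+fn+'.npz'); fx,fy,cx,cy=d['k']; C=np.linalg.inv(d['W'])@np.r_[p,1]
    return cx+fx*C[0]/-C[2], cy-fy*C[1]/-C[2]
E
python3 -c "
from h import *
print(get_state())
for n in ['scene','side','wrist']: print(snap(n,n+'0.png'))
"
```

```text
{'clock': 0.0, 'qpos': array([-1.36939078e+00,  1.31193862e-01,  1.48926920e+00,  3.90216689e-05,
        1.52297948e+00, -8.54050680e-02]), 'joint_velocities': array([ 0.00099348, -0.00266295,  0.0004294 , -0.00036187, -0.00168352,
        0.00188042]), 'effort': array([ 4.78547823e-03, -5.69397533e+01, -5.00542295e+01,  8.47995739e-05,
        1.50554627e-02, -2.27523003e-05]), 'ee_pos': array([ 0.16966904, -0.57499668,  0.25523038]), 'eef_rot': array([-6.29577486e-04,  8.00903130e-01, -5.98793220e-01, -6.77889922e-04]), 'wrist_force': array([-0.59886975, -0.11208466,  0.66285977]), 'torque': array([-0.02929114,  0.00291249, -0.00158431]), 'finger_gap': 1.0008372008178699}
{'fx': 466.81425068406094, 'fy': 466.81425068406094, 'cx': 314.3294897260371, 'cy': 237.0344322963263, 'camera_from_world': array([[ 0.69592014,  0.71802672, -0.01152327, -0.30776151],
       [-0.57916248,  0.57067394,  0.58215296,  0.31477558],
       [ 0.42457741, -0.39845812,  0.81299763, -1.33159318],
       [ 0.        ,  0.        ,  0.        ,  1.        ]])}
{'fx': 526.5358156078379, 'fy': 526.5358156078379, 'cx': 319.96128712086227, 'cy': 238.30185383502837, 'camera_from_world': array([[ 0.99749735, -0.06998104, -0.01008443, -0.54752276],
       [ 0.04996368,  0.59676811,  0.8008567 , -0.04505839],
       [-0.05002671, -0.79935629,  0.59877112, -1.21794495],
       [ 0.        ,  0.        ,  0.        ,  1.        ]])}
{'fx': 390.27163504053823, 'fy': 390.27163504053823, 'cx': 323.24287877545675, 'cy': 241.19351180185947, 'tool_from_camera': array([[ 9.99999809e-01,  6.10621342e-04,  1.00196728e-04,
        -9.66915482e-04],
       [ 6.14872232e-04, -9.62373182e-01, -2.71730528e-01,
        -6.89897834e-02],
       [-6.94978162e-05,  2.71730538e-01, -9.62373373e-01,
        -1.16742939e-01],
       [ 0.00000000e+00,  0.00000000e+00,  0.00000000e+00,
         1.00000000e+00]])}
```

View pics/scene0.png

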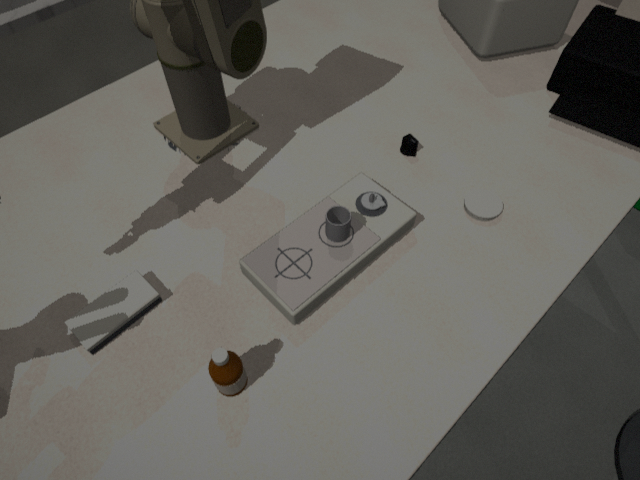

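View pics/side0.png

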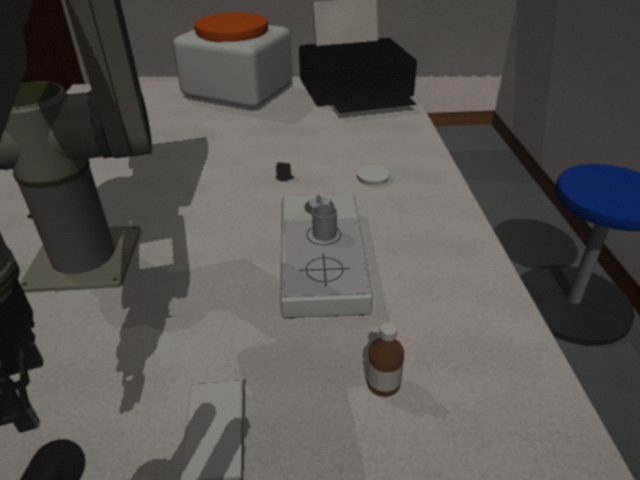

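Scene view: cross ring centre at (294,263), beaker and plain ring at about (337,233), shaft collar at (371,203), knob at (409,148). In the side view the cross is at (324,269), the plain ring at (324,237) and the knob at (284,173).

```bash
python3 -c "
from h import *
np.set_printoptions(precision=4,suppress=True)
for n,f,u,v,z in [('cross','scene0.png',294,263,.064),('cross','side0.png',324,269,.064),('plain','scene0.png',337,233,.064),('plain','side0.png',324,236,.064),('brim','scene0.png',338,215,.126),('brim','side0.png',323.5,208,.126),('shaft','scene0.png',371,204,.073),('shaft','side0.png',319,207,.073),('knobtop','scene0.png',409,140,.042),('knobtop','side0.png',284,166,.042),('bottle','scene0.png',231,388,0),('bottle','side0.png',385,388,0)]:
  print(n,f,ray(f,u,v,z))
"
```

```text
cross scene0.png [ 0.5457 -0.159   0.064 ]
cross side0.png [ 0.5465 -0.1614  0.064 ]
plain scene0.png [ 0.5547 -0.0384  0.064 ]
plain side0.png [ 0.5551 -0.0483  0.064 ]
brim scene0.png [ 0.5539 -0.037   0.126 ]
brim side0.png [ 0.5558 -0.0295  0.126 ]
shaft scene0.png [0.5563 0.0705 0.073 ]
shaft side0.png [0.5512 0.0555 0.073 ]
knobtop scene0.png [0.4653 0.3257 0.042 ]
knobtop side0.png [0.4709 0.3181 0.042 ]
bottle scene0.png [ 0.6378 -0.4124  0.    ]
bottle side0.png [ 0.6335 -0.4149  0.    ]
```

```bash
python3 -m creep '[{"dx":385,"dy":532,"dz":15,"twist":1.285,"fingers":85},{"dx":385,"dy":532,"dz":15,"twist":1.285,"fingers":85},{"dx":385,"dy":532,"dz":15,"twist":1.285,"fingers":85},{"dx":385,"dy":532,"dz":15,"twist":1.285,"fingers":85},{"dx":385,"dy":532,"dz":15,"twist":1.285,"fingers":85}]'
```

```text
clock: 0.78
ee_pos: [0.3536, -0.3206, 0.2633]
eef_rot: [-0.0, 0.986, -0.17, 0.0]
wrist_force: [1.5, -0.7, 1.3]
finger_gap: 0.998
```

```bash
python3 -m creep '[{"dx":200,"dy":255,"dz":7,"twist":0.345,"fingers":85},{"dx":200,"dy":255,"dz":7,"twist":0.345,"fingers":85},{"dx":200,"dy":255,"dz":7,"twist":0.345,"fingers":85},{"dx":200,"dy":255,"dz":7,"twist":0.345,"fingers":85},{"dx":200,"dy":255,"dz":7,"twist":0.345,"fingers":85}]'; python3 -m creep '[{"dx":0,"dy":0,"dz":0,"twist":0,"fingers":85},{"dx":0,"dy":0,"dz":0,"twist":0,"fingers":85},{"dx":0,"dy":0,"dz":0,"twist":0,"fingers":85}]'; python3 -c "
from h import *
snap('wrist','w1.png'); print(get_state())"
```

```text
clock: 1.4
ee_pos: [0.5466, -0.0747, 0.2701]
eef_rot: [0.0, 1.0, -0.001, 0.0]
wrist_force: [0.8, -0.6, 0.2]
finger_gap: 0.995
clock: 1.78
ee_pos: [0.5451, -0.0776, 0.27]
eef_rot: [0.0, 1.0, -0.002, -0.0]
wrist_force: [0.1, 0.0, -0.9]
finger_gap: 0.996
{'clock': 1.825, 'qpos': array([-2.34707398e-01, -8.47639686e-03,  1.60748727e+00, -2.03027568e-04,
        1.54261859e+00, -2.31294013e-01]), 'joint_velocities': array([-0.00350819, -0.00123111, -0.00342031, -0.00100002, -0.00105806,
        0.00191201]), 'effort': array([ 5.13822008e-01, -4.95351219e+01, -5.01925921e+01,  3.00895935e-02,
        6.90073357e-04, -9.39671329e-03]), 'ee_pos': array([ 0.54515873, -0.07778283,  0.27019941]), 'eef_rot': array([ 9.44821535e-05,  9.99998543e-01, -1.70382965e-03, -4.13359010e-05]), 'wrist_force': array([-0.50264872, -0.76086575,  0.18798399]), 'torque': array([-0.03741706, -0.05709596, -0.01155659]), 'finger_gap': 0.9938815622069145}
```

View pics/w1.png

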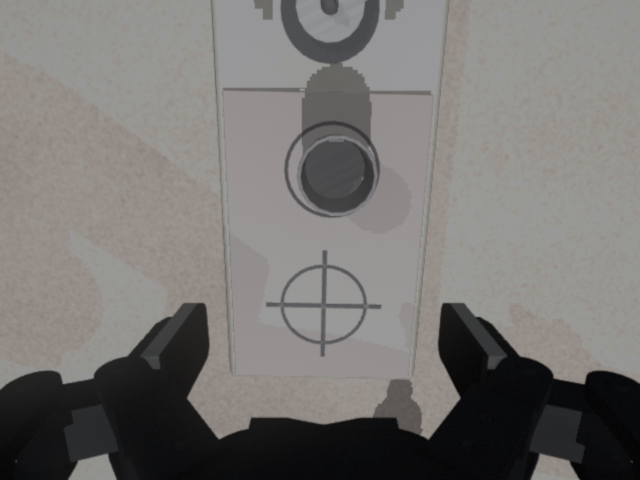

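```bash
python3 -c "
from h import *
np.set_printoptions(precision=4,suppress=True)
for n,u,v,z in [('cross',324,305,.064),('plain',332,169,.064),('brim',337.5,176,.126),('brimL',298,176,.126),('brimR',377,176,.126),('shaft',330,8,.09)]:
  print(n,ray('w1.png',u,v,z))
"
```

```text
cross [ 0.5452 -0.1587  0.064 ]
plain [ 0.5521 -0.0377  0.064 ]
brim [ 0.5545 -0.0366  0.126 ]
brimL [ 0.5283 -0.0365  0.126 ]
brimR [ 0.5806 -0.0367  0.126 ]
shaft [0.5499 0.0722 0.09  ]
```

```bash
python3 -m creep '[{"dx":9.3,"dy":41,"dz":0,"twist":0,"fingers":85},{"dx":9.3,"dy":41,"dz":-50,"twist":0,"fingers":85},{"dx":9.3,"dy":41,"dz":-100,"twist":0,"fingers":85},{"dx":9.3,"dy":41,"dz":-150,"twist":0,"fingers":85},{"dx":9.3,"dy":41,"dz":-162,"twist":0,"fingers":85}]'; python3 -m creep '[{"dx":0,"dy":0,"dz":0,"twist":0,"fingers":62},{"dx":0,"dy":0,"dz":0,"twist":0,"fingers":56},{"dx":0,"dy":0,"dz":0,"twist":0,"fingers":53},{"dx":0,"dy":0,"dz":0,"twist":0,"fingers":50},{"dx":0,"dy":0,"dz":0,"twist":0,"fingers":48}]'; python3 -m creep '[{"dx":0,"dy":0,"dz":0,"twist":0,"fingers":40},{"dx":0,"dy":0,"dz":0,"twist":0,"fingers":40},{"dx":0,"dy":0,"dz":0,"twist":0,"fingers":40}]'
```

```text
clock: 2.45
ee_pos: [0.5519, -0.0362, 0.1045]
eef_rot: [-0.0, 1.0, -0.002, -0.003]
wrist_force: [-1.5, 0.6, 0.4]
finger_gap: 0.994
clock: 3.08
ee_pos: [0.5568, -0.0361, 0.1114]
eef_rot: [0.001, 1.0, -0.001, 0.002]
wrist_force: [-2.5, -1.9, 8.5]
finger_gap: 0.616
clock: 3.45
ee_pos: [0.5568, -0.0361, 0.1115]
eef_rot: [0.001, 1.0, -0.001, 0.002]
wrist_force: [-3.2, -0.7, 8.1]
finger_gap: 0.623
```

```bash
python3 -m creep '[{"dx":-2,"dy":-25,"dz":0,"twist":0,"fingers":40},{"dx":-4,"dy":-50,"dz":0,"twist":0,"fingers":40},{"dx":-7,"dy":-75,"dz":0,"twist":0,"fingers":40},{"dx":-9,"dy":-100,"dz":0,"twist":0,"fingers":40},{"dx":-10.5,"dy":-122.5,"dz":0,"twist":0,"fingers":40}]'; python3 -m creep '[{"dx":0,"dy":0,"dz":0,"twist":0,"fingers":40},{"dx":0,"dy":0,"dz":0,"twist":0,"fingers":40},{"dx":0,"dy":0,"dz":0,"twist":0,"fingers":40}]'; python3 -c "
from h import *
snap('wrist','w2.png')"
```

```text
clock: 4.08
ee_pos: [0.5468, -0.1586, 0.1116]
eef_rot: [0.0, 1.0, -0.001, 0.003]
wrist_force: [1.4, 1.6, 0.3]
finger_gap: 0.619
clock: 4.45
ee_pos: [0.5467, -0.1598, 0.1115]
eef_rot: [0.002, 1.0, -0.001, 0.003]
wrist_force: [-0.3, -5.7, 7.6]
finger_gap: 0.62
```

View pics/w2.png

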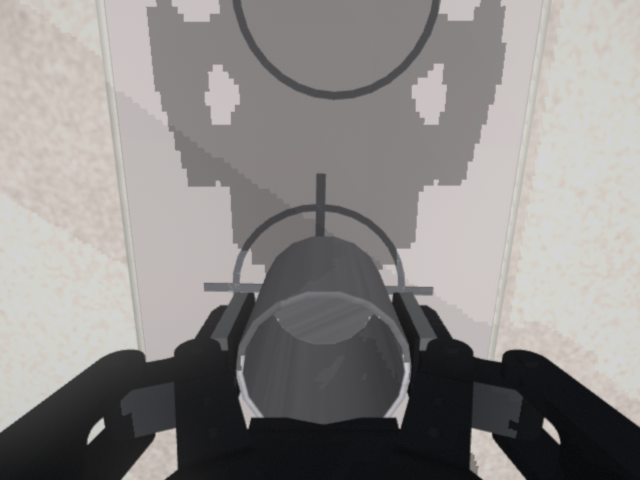

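```bash
python3 -c "
from h import *
np.set_printoptions(precision=4,suppress=True)
for n,u,v,z in [('ringtop',320,206,.064),('armL',205,287,.064),('armR',432,290.5,.064),('armTop',320.5,175,.064),('bktop',321,237,.064),('brimL',237,368,.126),('brimR',410,368,.126)]:
  print(n,ray('w2.png',u,v,z))
"
```

```text
ringtop [ 0.5455 -0.121   0.064 ]
armL [ 0.4934 -0.1579  0.064 ]
armR [ 0.5962 -0.1601  0.064 ]
armTop [ 0.5458 -0.1079  0.064 ]
bktop [ 0.5459 -0.1347  0.064 ]
brimL [ 0.5207 -0.1582  0.126 ]
brimR [ 0.5726 -0.1585  0.126 ]
```

Beaker is at about (0.546,-0.161), ring centre (0.545,-0.159). It is inside, so release.

```bash
python3 -m creep '[{"dx":0,"dy":0,"dz":0,"twist":0,"fingers":58},{"dx":0,"dy":0,"dz":0,"twist":0,"fingers":65},{"dx":0,"dy":0,"dz":0,"twist":0,"fingers":85},{"dx":0,"dy":0,"dz":0,"twist":0,"fingers":85},{"dx":0,"dy":0,"dz":0,"twist":0,"fingers":85}]'; python3 -m creep '[{"dx":0,"dy":0,"dz":20,"twist":0,"fingers":85},{"dx":0,"dy":0,"dz":60,"twist":0,"fingers":85},{"dx":0,"dy":0,"dz":110,"twist":0,"fingers":85},{"dx":0,"dy":40,"dz":160,"twist":0,"fingers":85},{"dx":0,"dy":100,"dz":162,"twist":0,"fingers":85}]'; python3 -m creep '[{"dx":0,"dy":0,"dz":0,"twist":0,"fingers":85},{"dx":0,"dy":0,"dz":0,"twist":0,"fingers":85}]';  python3 -c "
from h import *
snap('wrist','w3.png')"
```

```text
clock: 5.12
ee_pos: [0.5444, -0.1579, 0.108]
eef_rot: [-0.0, 1.0, -0.001, -0.0]
wrist_force: [0.4, 0.7, 0.7]
finger_gap: 0.995
clock: 5.75
ee_pos: [0.5469, -0.0588, 0.2776]
eef_rot: [0.001, 1.0, -0.002, 0.005]
wrist_force: [0.8, 1.5, -0.3]
finger_gap: 0.996
clock: 6.0
ee_pos: [0.5446, -0.0581, 0.2711]
eef_rot: [0.0, 1.0, -0.0, 0.0]
wrist_force: [0.5, -0.1, -0.4]
finger_gap: 0.991
```

View pics/w3.png

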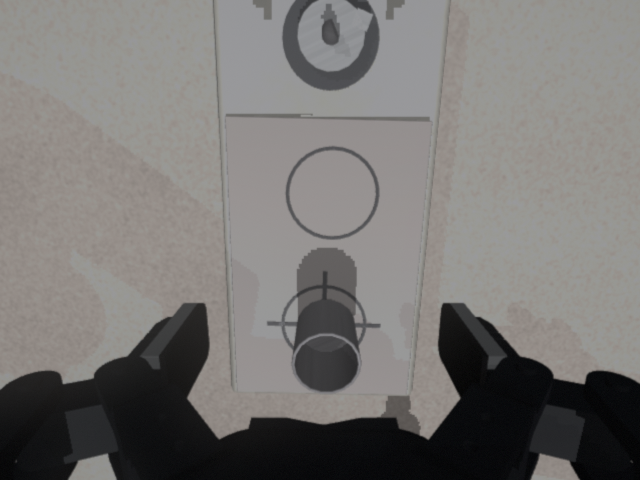

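Beaker stands inside the crossed ring (base around (327,322)). Collar nib seen at the upper right, near (374,12); moving over the shaft.

```bash
python3 -m creep '[{"dx":0,"dy":50,"dz":-10,"twist":0,"fingers":85},{"dx":3,"dy":100,"dz":-40,"twist":0,"fingers":85},{"dx":5,"dy":145,"dz":-60,"twist":0,"fingers":85},{"dx":5,"dy":145,"dz":-60,"twist":0,"fingers":85},{"dx":5,"dy":145,"dz":-60,"twist":0,"fingers":85}]'; python3 -m creep '[{"dx":0,"dy":0,"dz":0,"twist":0,"fingers":85},{"dx":0,"dy":0,"dz":0,"twist":0,"fingers":85}]';  python3 -c "
from h import *
snap('wrist','w4.png')"
```

```text
clock: 6.68
ee_pos: [0.5497, 0.0857, 0.2101]
eef_rot: [0.0, 1.0, -0.001, -0.0]
wrist_force: [0.1, 0.0, -0.4]
finger_gap: 0.994
clock: 6.92
ee_pos: [0.55, 0.0857, 0.2109]
eef_rot: [0.0, 1.0, -0.002, 0.001]
wrist_force: [-0.3, -0.8, 0.5]
finger_gap: 0.992
```

View pics/w4.png

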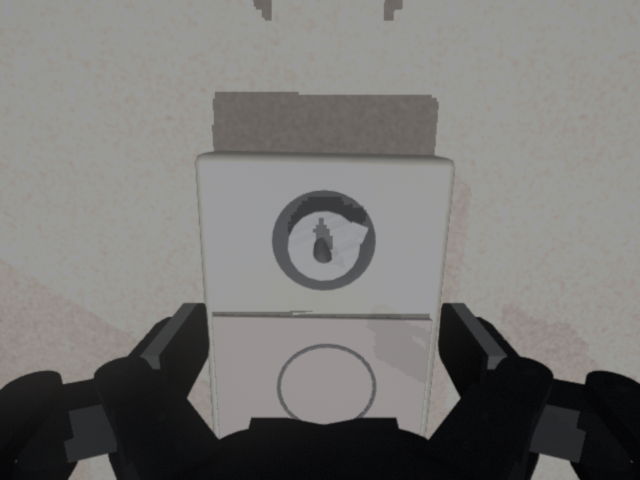

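```bash
python3 -c "
import cv2
a=cv2.imread('pics/w4.png')[185:295,260:390]
a=cv2.convertScaleAbs(cv2.resize(a,None,fx=5,fy=5,interpolation=cv2.INTER_CUBIC),alpha=1.15)
cv2.imwrite('pics/w4c.png',a)"
```

```text
(no output)
```

View pics/w4c.png

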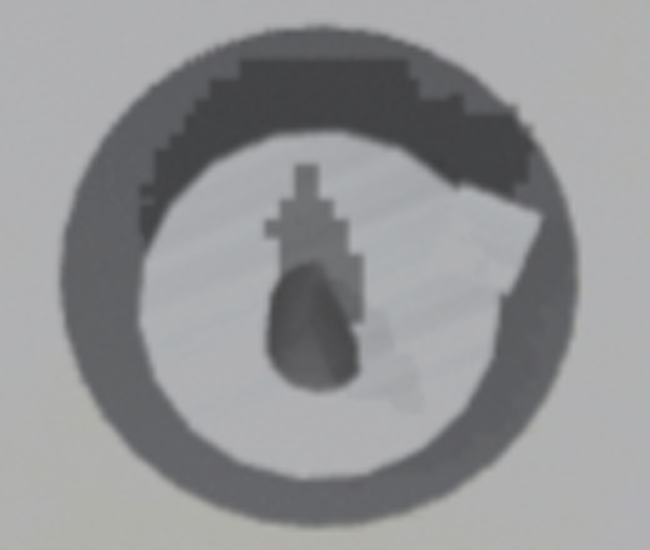

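```bash
python3 -c "
from h import *
np.set_printoptions(precision=4,suppress=True)
def P(a,b,z=.073): return ray('w4.png',260+a/5,185+b/5,z)
c=P(320,305);t=P(542,214);r1=P(458,185);r2=P(505,295)
print(c,t,t-c,np.degrees(np.arctan2(*(t-c)[[1,0]])),np.hypot(*(t-c)[:2]), (r1+r2)/2-c, P(138,305)-P(502,305),P(320,130)-P(320,480))
m=((r1+r2)/2-c); print(np.degrees(np.arctan2(m[1],m[0])))
print(P(315,265,.093),P(320,275,.06))
n=r1-r2; print(np.degrees(np.arctan2(n[1],n[0]))-90)
"
python3 -m creep '[{"dx":-30,"dy":52,"dz":10,"twist":0,"fingers":85},{"dx":-55,"dy":105,"dz":10,"twist":0,"fingers":85},{"dx":-80,"dy":160,"dz":10,"twist":0,"fingers":85},{"dx":-82,"dy":210,"dz":0,"twist":0,"fingers":85},{"dx":-82,"dy":235,"dz":0,"twist":0,"fingers":85}]'; python3 -m creep '[{"dx":0,"dy":0,"dz":0,"twist":0,"fingers":85},{"dx":0,"dy":0,"dz":0,"twist":0,"fingers":85}]';  python3 -c "
from h import *
snap('wrist','w5.png')
a=cv2.imread('pics/w5.png'); cv2.imwrite('pics/w5b.png',cv2.convertScaleAbs(a,alpha=1.8,beta=20))"
```

```text
[0.5505 0.0803 0.073 ] [0.5803 0.0929 0.073 ] [0.0299 0.0126 0.    ] 22.91818775034476 0.03241139206830752 [0.0218 0.009  0.    ] [-0.0495  0.0002  0.    ] [0.0002 0.0497 0.    ]
22.381138633097226
[0.5498 0.0914 0.093 ] [0.5505 0.0809 0.06  ]
23.367926290096293
clock: 7.6
ee_pos: [0.4665, 0.3239, 0.2097]
eef_rot: [-0.0, 1.0, 0.0, -0.0]
wrist_force: [-0.1, 0.4, -0.0]
finger_gap: 0.992
clock: 7.85
ee_pos: [0.4678, 0.3212, 0.2103]
eef_rot: [0.0, 1.0, -0.001, 0.0]
wrist_force: [0.6, 0.7, -0.7]
finger_gap: 0.994
```

View pics/w5b.png

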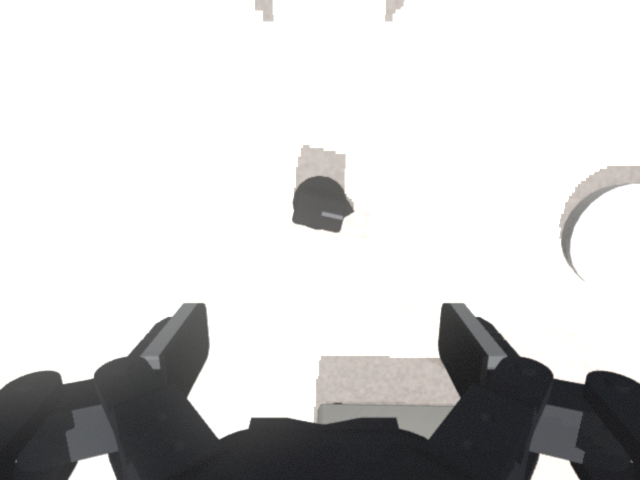

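```bash
python3 -c "
import cv2,numpy as np
a=cv2.imread('pics/w5.png')[160:245,275:370]
a=cv2.resize(a,None,fx=6,fy=6,interpolation=cv2.INTER_CUBIC)
a=(255*(np.clip(a/160.,0,1))**.45).astype('uint8')
cv2.imwrite('pics/w5c.png',a)"
```

```text
(no output)
```

View pics/w5c.png

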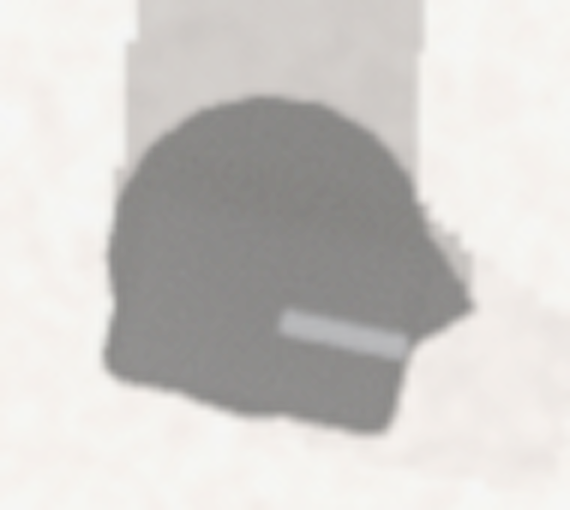

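```bash
python3 -c "
from h import *
np.set_printoptions(precision=4,suppress=True)
def P(a,b,z): return ray('w5.png',275+a/6,160+b/6,z)
l0,l1=P(284,322,.042),P(408,347,.042); d=l1-l0; print('line',l0,l1,np.degrees(np.arctan2(d[1],d[0])))
c0,c1=P(100,377,.042),P(390,437,.042); d=c1-c0; print('edge',c0,c1,np.degrees(np.arctan2(d[1],d[0])),np.hypot(d[0],d[1]))
for z in (0.0025,.005): print('left',P(109,255,z),'top',P(267,97,z),'tip',P(473,307,z))
# model: centre from edge midpoint
a=np.arctan2(d[1],d[0]); print('c from edge',(c0+c1)/2+.013*np.array([-np.sin(a),np.cos(a),0]))
t=P(473,307,.0025); print('c from tip',t-.030*np.array([np.cos(a),np.sin(a),0]))
print(get_state()['ee_pos'],get_state()['qpos'])
"
```

```text
line [0.467  0.3317 0.042 ] [0.4824 0.3285 0.042 ] -11.745391334415231
edge [0.444  0.3248 0.042 ] [0.4803 0.317  0.042 ] -12.168698644193697 0.03710679686686188
left [0.4424 0.3332 0.0025] top [0.4646 0.3551 0.0025] tip [0.4935 0.3256 0.0025]
left [0.4426 0.3336 0.005 ] top [0.4647 0.3554 0.005 ] tip [0.4933 0.3261 0.005 ]
c from edge [0.4649 0.3336 0.042 ]
c from tip [0.4642 0.332  0.0025]
[0.4679 0.3209 0.2103] [ 0.5111  0.0682  1.6388 -0.0004  1.4345  0.5136]
```

Knob at (0.465,0.333) with yaw -12°; seat at (0.5505,0.0803) with yaw about 22.9°. Gripping with the jaws along the knob's y (tool yaw 78°).

```bash
python3 -m creep '[{"dx":-3,"dy":12,"dz":-10,"twist":0.18,"fingers":85},{"dx":-3,"dy":12,"dz":-40,"twist":0.36,"fingers":85},{"dx":-3,"dy":12,"dz":-60,"twist":0.54,"fingers":85},{"dx":-3,"dy":12,"dz":-80,"twist":0.72,"fingers":85},{"dx":-3,"dy":12,"dz":-90,"twist":0.9,"fingers":85}]'; python3 -m creep '[{"dx":0,"dy":0,"dz":0,"twist":0.18,"fingers":85},{"dx":0,"dy":0,"dz":0,"twist":0.36,"fingers":85},{"dx":0,"dy":0,"dz":0,"twist":0.461,"fingers":70},{"dx":0,"dy":0,"dz":0,"twist":0.461,"fingers":70},{"dx":0,"dy":0,"dz":0,"twist":0.461,"fingers":70}]';  python3 -c "
from h import *
s=get_state();print(s['ee_pos'],s['qpos'],R.from_quat(np.array(s['eef_rot'])[[1,2,3,0]]).as_matrix()[:2,0])
snap('wrist','w6.png')
a=cv2.imread('pics/w6.png');a=(255*(np.clip(a/170.,0,1))**.5).astype('uint8'); cv2.imwrite('pics/w6b.png',a)"
```

```text
clock: 8.52
ee_pos: [0.4644, 0.3322, 0.119]
eef_rot: [0.0, 0.9, 0.436, -0.001]
wrist_force: [0.3, -0.2, -0.6]
finger_gap: 0.993
clock: 9.15
ee_pos: [0.4649, 0.3333, 0.1204]
eef_rot: [0.0, 0.779, 0.627, 0.0]
wrist_force: [1.0, 0.4, -0.7]
finger_gap: 0.817
[0.46487469 0.33330881 0.12038694] [ 5.32456062e-01  1.60791198e-01  1.70973562e+00 -8.49601222e-05
  1.27079637e+00 -8.23663716e-01] [0.21300688 0.97705069]
```

View pics/w6b.png

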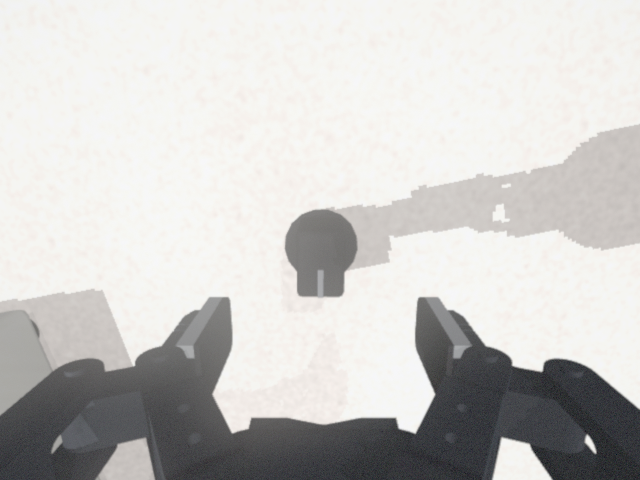

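```bash
python3 -c "
from h import *
np.set_printoptions(precision=4,suppress=True)
f='w6.png'
print(ray(f,321,244.5,.005),ray(f,285,244.5,.005)-ray(f,357,244.5,.005),ray(f,321,209,.005))
l=ray(f,320,297,.042); print('front edge',l,'tool pos',l-get_state()['ee_pos'])
t=ray(f,321,209,.005)
u=np.array([np.cos(np.radians(-12)),np.sin(np.radians(-12)),0]); print('c',t+.023*u,l-.019*u)
"
```

```text
[0.4633 0.3331 0.005 ] [-0.0095 -0.0436  0.    ] [0.4415 0.3379 0.005 ]
front edge [0.4816 0.3288 0.042 ] tool pos [ 0.0168 -0.0047 -0.0783]
c [0.464  0.3331 0.005 ] [0.463  0.3327 0.042 ]
```

```bash
python3 -m creep '[{"dx":-1,"dy":0,"dz":-30,"twist":0,"fingers":70},{"dx":-1,"dy":0,"dz":-60,"twist":0,"fingers":60},{"dx":-1,"dy":0,"dz":-75,"twist":0,"fingers":60},{"dx":-1,"dy":0,"dz":-84,"twist":0,"fingers":50},{"dx":-1,"dy":0,"dz":-84,"twist":0,"fingers":40}]'; python3 -m creep '[{"dx":0,"dy":0,"dz":0,"twist":0,"fingers":30},{"dx":0,"dy":0,"dz":0,"twist":0,"fingers":24},{"dx":0,"dy":0,"dz":0,"twist":0,"fingers":10},{"dx":0,"dy":0,"dz":0,"twist":0,"fingers":10},{"dx":0,"dy":0,"dz":0,"twist":0,"fingers":10}]'
```

```text
clock: 9.82
ee_pos: [0.4635, 0.3339, 0.0361]
eef_rot: [-0.0, 0.778, 0.628, -0.0]
wrist_force: [0.5, -0.6, -0.3]
finger_gap: 0.47
clock: 10.45
ee_pos: [0.4645, 0.3345, 0.0376]
eef_rot: [0.0, 0.778, 0.629, 0.001]
wrist_force: [0.2, -0.3, 7.5]
finger_gap: 0.29
```

```bash
python3 -m creep '[{"dx":0,"dy":0,"dz":50,"twist":0,"fingers":10},{"dx":0,"dy":0,"dz":105,"twist":0,"fingers":10},{"dx":15,"dy":-45,"dz":140,"twist":0.15,"fingers":10},{"dx":33,"dy":-95,"dz":140,"twist":0.3,"fingers":10},{"dx":50,"dy":-145,"dz":140,"twist":0.45,"fingers":10}]'; python3 -m creep '[{"dx":18,"dy":-54,"dz":0,"twist":0.161,"fingers":10},{"dx":36.5,"dy":-108,"dz":0,"twist":0.161,"fingers":10},{"dx":36.5,"dy":-108,"dz":0,"twist":0.161,"fingers":10},{"dx":36.5,"dy":-108,"dz":-20,"twist":0.161,"fingers":10},{"dx":36.5,"dy":-108,"dz":-20,"twist":0.161,"fingers":10}]';  python3 -c "
from h import *
s=get_state();print(s['ee_pos'],R.from_quat(np.array(s['eef_rot'])[[1,2,3,0]]).as_matrix()[:2,0])
snap('wrist','w7.png')
a=cv2.imread('pics/w7.png');a=(255*(np.clip(a/200.,0,1))**.6).astype('uint8'); cv2.imwrite('pics/w7b.png',cv2.resize(a[160:480,160:480],None,fx=1.8,fy=1.8,interpolation=cv2.INTER_CUBIC))"
```

```text
clock: 11.08
ee_pos: [0.5142, 0.1878, 0.1772]
eef_rot: [0.001, 0.616, 0.788, 0.001]
wrist_force: [-0.5, -0.4, -0.4]
finger_gap: 0.294
clock: 11.7
ee_pos: [0.5478, 0.0821, 0.153]
eef_rot: [-0.002, 0.552, 0.834, -0.001]
wrist_force: [-1.2, -0.1, -1.3]
finger_gap: 0.295
[0.54775587 0.08205673 0.15301765] [-0.39041253  0.92063783]
```

View pics/w7b.png

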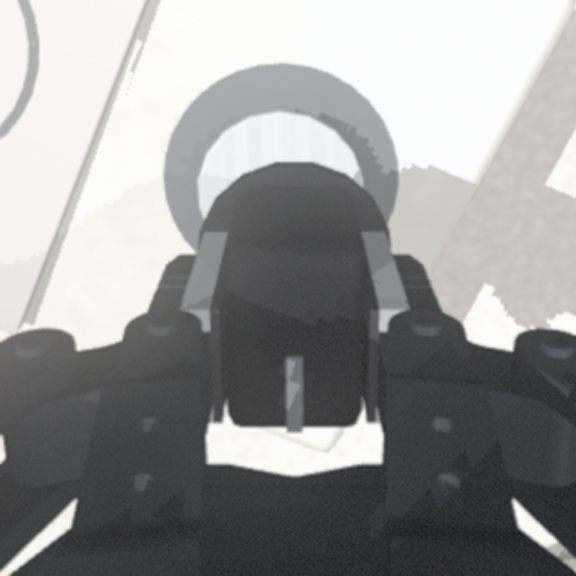

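```bash
python3 -c "
from h import *
np.set_printoptions(precision=4,suppress=True)
f='w7.png'
def P(a,b,z): return ray(f,160+a/1.8,160+b/1.8,z)
T=P(280,111,.073); L=P(197,180,.073); Rr=P(362,180,.073)
d=np.array([np.cos(np.radians(22.9)),np.sin(np.radians(22.9)),0])
print('collar from top',T+.025*d,'mid LR',(L+Rr)/2,np.linalg.norm(L-Rr),'tip',P(325,450,.073),'exp',np.array([.5505,.0803,.073])+.033*d)
D=(P(164,175,.06)+P(399,175,.06))/2; Dt=P(281,64,.06); print('dial',D,Dt)
s=get_state(); z=s['ee_pos'][2]; print(s['ee_pos'],s['joint_velocities'])
foot=z-.0376
K=P(292,162,foot+.005); print('knob skirt back->c',K+.023*d, 'ptr',P(294,426,foot+.042),P(294,358,foot+.042),'blk',P(228,420,foot+.042),P(362,420,foot+.042))
print('tooly', R.from_quat(np.array(s['eef_rot'])[[1,2,3,0]]).as_matrix())
"
```

```text
collar from top [0.55   0.0798 0.073 ] mid LR [0.5462 0.078  0.073 ] 0.0486609200848439 tip [0.627  0.1279 0.073 ] exp [0.5809 0.0931 0.073 ]
dial [0.5485 0.0793 0.06  ] [0.5163 0.0657 0.06  ]
[0.5483 0.0822 0.1541] [-0.001  -0.0143 -0.0239 -0.0028  0.0069 -0.0018]
knob skirt back->c [0.5474 0.0825 0.1215] ptr [0.5628 0.0894 0.1585] [0.5497 0.0839 0.1585] blk [0.5664 0.0777 0.1585] [0.5568 0.1005 0.1585]
tooly [[-0.3908  0.9205 -0.0037]
 [ 0.9205  0.3908 -0.    ]
 [ 0.0014 -0.0034 -1.    ]]
```

```bash
python3 -m creep '[{"dx":2.5,"dy":-2,"dz":0,"twist":0,"fingers":10},{"dx":2.5,"dy":-2,"dz":-10,"twist":0,"fingers":10},{"dx":2.5,"dy":-2,"dz":-20,"twist":0,"fingers":10},{"dx":2.5,"dy":-2,"dz":-20,"twist":0,"fingers":10},{"dx":2.5,"dy":-2,"dz":-20,"twist":0,"fingers":10}]'; python3 -m creep '[{"dx":0,"dy":0,"dz":-2,"twist":0,"fingers":10},{"dx":0,"dy":0,"dz":-4,"twist":0,"fingers":10},{"dx":0,"dy":0,"dz":-6,"twist":0,"fingers":10},{"dx":0,"dy":0,"dz":-6,"twist":0,"fingers":10},{"dx":0,"dy":0,"dz":-6,"twist":0,"fingers":10}]'
```

```text
clock: 12.38
ee_pos: [0.5525, 0.0789, 0.1361]
eef_rot: [-0.0, 0.553, 0.833, -0.0]
wrist_force: [-0.4, 0.5, -1.1]
finger_gap: 0.296
clock: 13.0
ee_pos: [0.5525, 0.0789, 0.1302]
eef_rot: [0.0, 0.553, 0.833, -0.0]
wrist_force: [0.5, -0.9, 0.5]
finger_gap: 0.296
```

```bash
python3 -m creep '[{"dx":-1.7,"dy":1.3,"dz":1,"twist":0,"fingers":10},{"dx":-1.7,"dy":1.3,"dz":1,"twist":0,"fingers":10},{"dx":-1.7,"dy":1.3,"dz":-2,"twist":0,"fingers":10},{"dx":-1.7,"dy":1.3,"dz":-5,"twist":0,"fingers":10},{"dx":-1.7,"dy":1.3,"dz":-5,"twist":0,"fingers":10}]'; python3 -m creep '[{"dx":0,"dy":0,"dz":-2,"twist":0,"fingers":10},{"dx":0,"dy":0,"dz":-4,"twist":0,"fingers":10},{"dx":0,"dy":0,"dz":-4,"twist":0,"fingers":10}]'; python3 -c "
from h import *
s=get_state();print(s['ee_pos'],s['wrist_force'],s['torque'])"
```

```text
clock: 13.62
ee_pos: [0.5506, 0.08, 0.1248]
eef_rot: [-0.0, 0.553, 0.833, -0.0]
wrist_force: [-1.4, -1.4, 0.4]
finger_gap: 0.294
clock: 14.0
ee_pos: [0.5508, 0.0801, 0.1212]
eef_rot: [0.0, 0.553, 0.833, -0.0]
wrist_force: [-2.0, -3.7, 4.3]
finger_gap: 0.291
[0.55078379 0.08006916 0.12118638] [-2.00851923 -3.65606435  4.27685431] [-0.46694414  0.47292463 -0.02859542]
```

```bash
python3 -m creep '[{"dx":-0.3,"dy":-0.7,"dz":3,"twist":0,"fingers":10},{"dx":-0.6,"dy":-1.2,"dz":3,"twist":0,"fingers":10},{"dx":-0.6,"dy":-1.2,"dz":0,"twist":0,"fingers":10},{"dx":-0.6,"dy":-1.2,"dz":-2,"twist":0,"fingers":10},{"dx":-0.6,"dy":-1.2,"dz":-2,"twist":0,"fingers":10}]'; python3 -c "
from h import *
s=get_state();print(s['ee_pos'],s['wrist_force'],s['torque'])"
```

```text
clock: 14.62
ee_pos: [0.55, 0.0791, 0.1187]
eef_rot: [-0.0, 0.553, 0.833, -0.0]
wrist_force: [-0.5, -0.3, -1.0]
finger_gap: 0.292
[0.55000994 0.07914459 0.11867571] [-0.45601768 -0.28417315 -1.02485918] [-0.05391758  0.00603742 -0.01014354]
```

```bash
python3 -m creep '[{"dx":0,"dy":0,"dz":-3,"twist":0,"fingers":10},{"dx":0,"dy":0,"dz":-6,"twist":0,"fingers":10},{"dx":0,"dy":0,"dz":-9,"twist":0,"fingers":10},{"dx":0,"dy":0,"dz":-9,"twist":0,"fingers":10}]'; python3 -m creep '[{"dx":0,"dy":0,"dz":-3,"twist":0,"fingers":10},{"dx":0,"dy":0,"dz":-6,"twist":0,"fingers":10},{"dx":0,"dy":0,"dz":-9,"twist":0,"fingers":10},{"dx":0,"dy":0,"dz":-9,"twist":0,"fingers":10}]'; python3 -c "
from h import *
s=get_state();print(s['ee_pos'],s['wrist_force'],s['torque'])"
```

```text
clock: 15.12
ee_pos: [0.5502, 0.0791, 0.1101]
eef_rot: [-0.0, 0.553, 0.833, 0.0]
wrist_force: [-0.8, 0.3, 2.1]
finger_gap: 0.294
clock: 15.62
ee_pos: [0.5505, 0.0791, 0.1024]
eef_rot: [0.0, 0.553, 0.833, 0.0]
wrist_force: [-6.3, 0.0, 12.5]
finger_gap: 0.293
[0.55052209 0.07911873 0.1024097 ] [-6.34992707e+00  9.78317971e-04  1.25142328e+01] [0.02887233 1.22008984 0.05283407]
```

```bash
python3 -m creep '[{"dx":-0.5,"dy":0,"dz":-2,"twist":0,"fingers":10},{"dx":-1,"dy":0,"dz":-4,"twist":0,"fingers":10},{"dx":-1,"dy":0,"dz":-4,"twist":0,"fingers":10},{"dx":-1,"dy":0,"dz":-4,"twist":0,"fingers":10}]'; python3 -c "
from h import *
s=get_state();print(s['ee_pos'],s['wrist_force'],s['torque'])
snap('wrist','w8.png');snap('scene','s8.png');snap('side','d8.png')
g=lambda f:(255*(np.clip(cv2.imread('pics/'+f)/200.,0,1))**.6).astype('uint8')
r=lambda a:cv2.resize(a,(395,395),interpolation=cv2.INTER_CUBIC)
cv2.imwrite('pics/m8.png',np.hstack([r(g('w8.png')[160:480,160:480]),r(g('s8.png')[150:310,230:390])]))"
```

```text
clock: 16.12
ee_pos: [0.5508, 0.0792, 0.102]
eef_rot: [0.001, 0.553, 0.833, 0.001]
wrist_force: [-15.8, -2.2, 37.4]
finger_gap: 0.291
[0.55078935 0.07919503 0.10196692] [-15.75442375  -2.16070218  37.4440512 ] [-1.58160930e-01  3.17599582e+00 -7.42229922e-04]
```

View pics/m8.png

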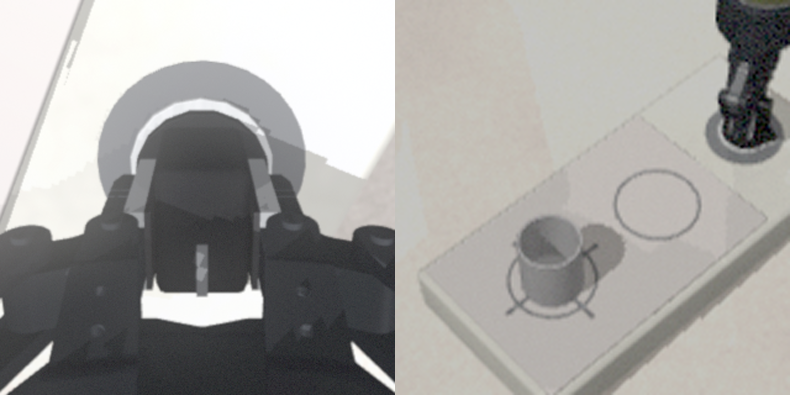

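```bash
python3 -m creep '[{"dx":0,"dy":0,"dz":2,"twist":0,"fingers":10},{"dx":0,"dy":0,"dz":2.5,"twist":0,"fingers":10},{"dx":0,"dy":0,"dz":2.5,"twist":0,"fingers":10},{"dx":0,"dy":0,"dz":2.5,"twist":0,"fingers":10}]'; python3 -c "
from h import *
s=get_state();print(s['ee_pos'],s['wrist_force'],s['finger_gap'])"
```

```text
clock: 16.77
ee_pos: [0.5505, 0.0791, 0.1023]
eef_rot: [0.001, 0.553, 0.833, 0.001]
wrist_force: [-7.8, -1.0, 19.4]
finger_gap: 0.295
[0.55047323 0.07911789 0.10230347] [-7.83476633 -0.97079407 19.44234201] 0.2945289761911357
```

The knob is held at the stop with 19 N, well above the 8 N spring. Handing in.

```bash
python3 -c "
from bench import close_job; print(close_job())"
```

```text
the job is handed in; nothing more can be done
None
```

I slid the beaker along the plate into the crossed ring and let go of it there. I then put the knob on the D-shaft and handed in at about 17 s, still gripping it and pressing it down. No verdict was reported.

**Beaker:** It was pressed lightly onto the plate before the slide and at its end (about 8 N). After release the pictures show it standing inside the ring. Just before release I measured it about 3 mm off centre, against 9 mm of room. The force had dropped to about 0 N for a moment at the end of the slide move. The tool height stayed the same, so I take it the beaker stayed on the plate, but no picture was taken during the slide.

**Knob:** The first push bound slightly, with about 4 N sideways. I backed up 3 mm, shifted about 1.3 mm, and it then went down freely.

**Pressed to the stop:** Spring resistance began within 0.5 mm of the expected seating height. The last tool height was 102.3 mm, against the 102.6 mm I expected at the stop. Pushing harder, up to 37 N, moved it only 0.4 mm, so I eased back to 19 N against the 8 N spring.

**Left over:** About 8 N of sideways force remained at the end. The collar's nib was hidden under the knob in the last view, so its alignment is inferred from the insertion depth and the turn angle, not seen. I did not knowingly touch the other things on the bench, but I did not check them in a final picture.

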